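Load a tile into the stencilling stand

ROBOT

A 6-joint arm with a two-finger parallel gripper is mounted at the origin on a cart in front of the work surface, level with it; the furniture and walls round the work are solid. World frame = base frame: x ahead of the robot, y to its left, z up, the work surface at z = 0. Lengths are in mm, angles in rad, forces in N, time in s.
With the tool pointing down it reaches from about 275 to 750 mm from the base axis. Payload 10.2 kg.
Tool frame: the origin (TCP) lies midway between the tips of the shut fingers; the grasp point (between the pads) lies 19 mm behind it; z points along the fingers, y is the line along which they close (so a half turn about z gives the same grasp; the last joint's range is limited). The gripper opens to 85 mm and grips with 20 to 120 N. Pads are 22 mm wide; open, the fingers measure 114 mm over their backs; the gripper's body (76 mm by 85 mm) begins 54 mm behind the grasp point. The pads swing forward as they close: fully open they stand 13 mm farther back than shut.
Start: joints at [-1.543, 0.313, 1.498, -0, 1.331, -0.223], TCP at [130.28, -508.584, 231.294] pointing down, gripper open.
Joint ranges: [-2.94, 2.94], [-0.97, 2.17], [0.19, 2.56], [-1.23, 4.37], [0.02, 3.11], [-2.88, 2.88]. Speed limits (rad/s): [2.39, 2.39, 3.01, 3.14, 3.14, 3.14].

INTERFACE

Orientations are given as a unit quaternion [w, x, y, z].
In Python, from rig import sense, capture, finish_job, find_in, place_of gives the robot as it stands. The module is installed in compiled form; this text tells all that it offers.
- The arm moves only by the shell command python3 -m jog 'ROWS' [FORCE]. ROWS is JSON, a list of rows, each an object of numbers: "tx", "ty", "tz": the shift along the tool's x, y, z in mm; "ax", "ay", "az": the turn, a rotation vector about the tool's x, y, z in rad; "jaw": the closure, from -1 (fully open) to 1 (shut), so that 0 is half open. In form: [{"tx": .., "ty": .., "tz": .., "ax": .., "ay": .., "az": .., "jaw": ..}, ...]. A call has 1 to 5 rows; each row shifts and turns the commanded pose from where the row before left it, along the tool's axes as they then stand; what a row does not reach is not made up. A row lasts 1/8 s, in which the tool goes at most 62.5 mm and 10.7 degrees, less where a joint would pass 70% of its speed; a pose out of reach is approached as far as the arm can. A call with a gripper value outside its range is refused whole. The fingers move at their own pace and stop on an object; FORCE is the grip in N (left out, the last holds). Time passes only in rows, so rows that do not move let the fingers close. It gives the time, the measured TCP pose, the force, the opening and the grip force at its end, in the units of the state.
- sense(): the state, without advancing time (a new reading comes with each control period).
- capture(name): name is "scene" or "side" or "wrist"; returns a dict with "color" (420x560x3 uint8, red, green, blue), "depth" (420x560 float32, mm along the optical axis (not along the pixel's ray), 0 where there is no reading), "fx", "fy", "cx", "cy" (pixels), "camera_from_world" (4x4, takes a point from world to camera coordinates); the wrist camera has in their place "mount" (4x4, takes a point from camera to tool coordinates, whose origin is the TCP and whose axes are the flange's). Camera axes: x right, y up, looking along -z (the intrinsics and any distortion apply to the point x, -y, -z); pixel columns grow to the right and rows downward; lengths in mm; the calibration is good to about 2 mm. The wrist camera is an equidistant fisheye: a pixel r from the principal point sees the ray r / f radians off the axis. A picture is of the moment at which its call begins: read the wrist's pose just before it.
- finish_job(): hands the job in; it is judged then, once.
Trained networks look in the newest picture that a camera, given by its name, has taken for a name from the list of things; names that differ only in an ending like _2 or _b are one class to them, and where a whole thing is asked for, a point or a joint stands for the part that bears it (a point fixed in the world has none). Each returns a list of dicts, best first, with "conf" (0 to 1); they miss things now and then, are a little off and sometimes report something else, mostly with a low value. They report only what shows in the picture. A call takes as long as a camera call.
- find_in(query, camera): "centre" ([column, row] in pixels, amid what is visible of it).
- place_of(query, camera): "centre" ([column, row] in pixels: a listed point, or the origin of a listed thing).
The state is a dict: "time_s": time; "joints": joint angles; "dq": joint speeds; "tau": joint torques, N m; "eef_pos": TCP position; "ee_rot": TCP orientation; "force": force on the tool from outside, world axes, zero at the start; "wrist_torque": the same for the moment, N m; "grip_width": opening from 0.0 (shut) to 1.0 (fully open); "grip_force": force on a finger pad.
Only numpy, scipy, OpenCV 4.12 (cv2) and the standard library are available. Lean on these libraries where they do the work, as an engineer would, in place of code of your own. Each camera call takes 0.05 s, during which the arm holds its last target. There are 200 camera calls.

TASK

Load the next tile for stencilling: push the bisque tile off the cork ledge of the stand, over the brow and onto the slippery sloping bed, so that it slides down and comes to rest fully home in the corner between the front rail and the low stop. Then swing the hinged stencil frame over it until it is fully shut. Leave the jars and the loop tool round the stand where they are.

Things in the scene. Friction and masses are not known exactly. Their poses are not given: they have to be found in the camera images.
- ledge: Upper end of the stand: ledge 150 mm wide (x) by 125 mm (y), cork but for a slick 16 mm strip at the brow. Origin: on its top surface, at the brow end of the front rail's inner face. x runs along the brow, away from the robot, rising 14 deg; y runs level from the brow (y = 0) to the open left end (y = 125), no wall there; z is square to the ledge. Front rail: x -14 to 0, 10 mm high, all along.
- bed: Slick white sloping bed beyond the brow, falling to the robot's right. Origin: on its surface in the inner corner of the rails. x: away from the robot along the low stop; y: up along the front rail to the brow at y = 150; z square to the bed. It falls 20 deg along -y and 14 deg along -x. Rails (10 mm high, 14 wide) at x < 0 and y < 0. A tile fully home has its underside's centre at x = y = 50, z = 0.
- tile: Bisque tile, pale clay, 100 x 100 x 12 mm, about 0.2 kg, lying flat on the cork ledge, roughly square to it, a little off the front rail. Origin: centre of its underside; z up out of its top face.
- stencil_frame (a joint): Hinge angle of the stencil frame, rad: 0 = fully shut, lying parallel over the bed; it starts standing open near 1.3 to 1.75 and opens to 1.9. Stiff hinge: it stays where it is left; pushing at the near bar takes about 2 N. Shut, a lip at y = 104 to 114 of the bed reaches down to 2.5 mm over it, behind the tile: a tile more than about 3 mm up the bed from home blocks it.
- frame_hinge (a point): Middle of the hinge axis, at x = 140, y = 54.5, z = 16.5 mm in the bed's frame; the axis runs along the bed's y. Its axes are the frame's: -x points from the hinge to the tab, z out of the outer face (the upper face when shut). Two steel hinge blocks, 13.5 mm high, stand on the bed along its far edge, x = 138 to 150: a tile pushed over the brow too far back would catch on them.
- frame_tab (a point): Outer end of the dark wooden pull tab (36 mm wide, 8 mm thick, 26 mm long) in the middle of the frame's free bar; 176 mm from the hinge. Wooden frame 127 mm wide along the hinge, bars 12 mm thick, holding a brass stencil sheet. Free bar: 134 to 150 mm from the hinge; its outer face lies 9 mm from the hinge axis along the frame's z, its inner face at -3 mm.
- stand: Wooden base of the stand, fixed to the table, 170 (x) by 290 (y) mm, with ledge and bed on top (surface 25 to 110 mm above the table; the open frame reaches up to about 270 mm). Origin: middle of its underside; y towards the ledge end, x away from the robot.
- slip_jar: Open white plastic jar of slip, 90 mm across, 98 mm tall, standing behind the stand. Origin: centre of its underside.
- jar_plain: Underglaze jar with a screw cap, 54 mm across, 82 mm tall, standing behind the stand's low end. Origin: centre of its underside.
- loop_tool: Wooden-handled loop tool, 158 mm long (y), 13 mm high, lying in front of the stand. Origin: centre of its underside.

How it is judged:
By the outcome, as a careful person would: the job done as asked, in the order asked, and still so for the second after the job is handed in, with the robot touching nothing.
It also fails if it takes over 54 s, if anything falls off the work surface, if the arm or the gripper's body presses on something with over 40 N, if the wrist force passes 120 N, or if a joint passes its speed limit or range.

## Working session

There is one attempt and no reset: what is moved stays moved. The work goes in short steps, Python scripts to look and compute and a shell command to move; the robot and the scene stay as the last step left them, time stands still between calls to the robot, and variables do not carry over. Pictures are saved under pics/ and viewed, at most 10 in all, crops included, and the job is handed in when it is done.

```bash
mkdir -p pics
cat > h.py <<'E'
import numpy as np, cv2
from rig import sense, capture, find_in, place_of
from scipy.spatial.transform import Rotation as R
def w(c,col,row,d=None):
    col,row=float(col),float(row)
    if d is None:
        r,k=int(round(row)),int(round(col)); p=c["depth"][max(r-2,0):r+3,max(k-2,0):k+3]; p=p[p>0]; d=np.median(p) if p.size else np.nan
    p=np.array([(col-c["cx"])/c["fx"]*d,-(row-c["cy"])/c["fy"]*d,-d,1])
    return (np.linalg.inv(c["camera_from_world"])@p)[:3]
def cloud(c):
    d=c["depth"]; v,u=np.nonzero(d>0); z=d[v,u]
    p=np.stack([(u-c["cx"])/c["fx"]*z,-(v-c["cy"])/c["fy"]*z,-z,np.ones_like(z)])
    return u,v,(np.linalg.inv(c["camera_from_world"])@p)[:3].T
E
python3 - <<'E'
from h import *
for n in ["scene","side"]:
    c=capture(n); print(n,[k for k in c], c["fx"]); cv2.imwrite(f"pics/{n}0.png",c["color"][:,:,::-1])
    for q in ["ledge","bed","tile","frame_hinge","frame_tab","stand","slip_jar","jar_plain","loop_tool"]:
        r=place_of(q,n)[:1]
        for a in r: print(q,np.round(a["centre"]),round(a["conf"],2),np.round(w(c,*a["centre"])))
print(sense())
E
```

```text
scene ['color', 'depth', 'fx', 'fy', 'cx', 'cy', 'camera_from_world'] 418.1714213391112
ledge [320. 225.] 0.87 [ 445. -193.   82.]
bed [342. 217.] 0.63 [ 445. -319.   44.]
tile [277. 221.] 0.87 [ 509. -142.   99.]
frame_hinge [283. 190.] 0.9 [ 598. -331.   78.]
frame_tab [307. 111.] 0.77 [ 1131. -1607.   -23.]
stand [291. 244.] 0.87 [ 464. -109.   79.]
slip_jar [216. 247.] 0.62 [ 646. -124.   19.]
loop_tool [340. 262.] 0.51 [ 406. -208.    2.]
side ['color', 'depth', 'fx', 'fy', 'cx', 'cy', 'camera_from_world'] 539.4966389783318
ledge [333. 231.] 0.8 [ 447. -202.   82.]
bed [354. 222.] 0.66 [ 444. -318.   44.]
tile [287. 235.] 0.69 [ 504. -130.   99.]
frame_hinge [285. 188.] 0.77 [ 595. -329.   78.]
frame_tab [316. 100.] 0.85 [ 1134. -1928.  -231.]
slip_jar [205. 254.] 0.69 [ 656. -115.   26.]
jar_plain [258. 214.] 0.93 [ 574. -164.  104.]
loop_tool [353. 272.] 0.63 [ 406. -205.    6.]
{'time_s': 1.0, 'joints': array([-1.54337327e+00,  3.12873044e-01,  1.49769244e+00, -2.18464136e-05,
        1.33101770e+00, -2.23394757e-01]), 'dq': array([-1.36613238e-03, -3.39001682e-05, -1.35680532e-03,  7.31403663e-04,
       -4.92469617e-04, -1.06781405e-03]), 'tau': array([ 1.66375463e-03, -4.12167692e+01, -2.59899473e+01, -1.13865985e-04,
        5.00961251e-04, -2.04655851e-05]), 'eef_pos': array([ 130.28860209, -508.57871695,  231.31082514]), 'ee_rot': array([ 3.67415349e-06,  9.92146280e-01,  1.25083011e-01, -1.10230266e-05]), 'force': array([0.62823474, 0.02645603, 0.370592  ]), 'wrist_torque': array([0.01153537, 0.06822096, 0.02256024]), 'grip_force': 0.0, 'grip_width': 0.9960885262170419}
```

View pics/scene0.png

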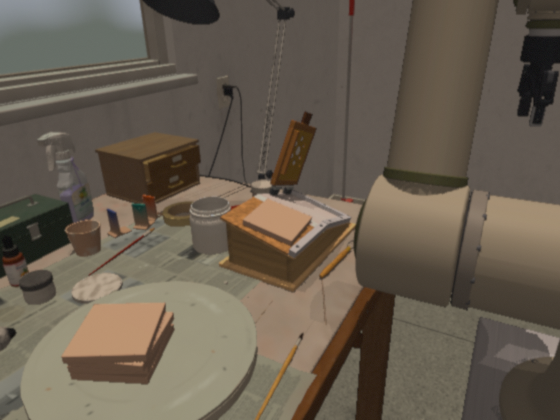

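View pics/side0.png

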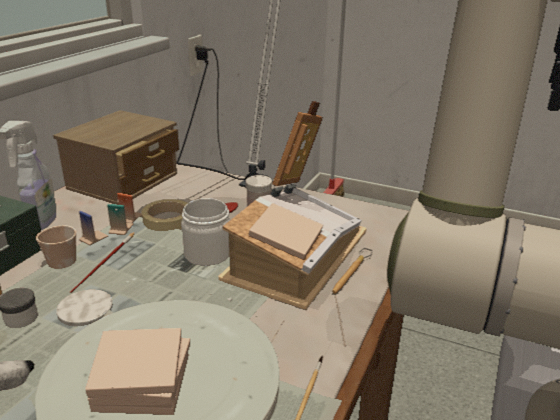

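The images show the stand mid-scene: the tile is on the ledge at scene (277,221), the white bed is beyond it and the frame is open behind (tab near 307,111). Next I'll fit planes and make a rectified top view.

```bash
cat > m.py <<'E'
from h import *
P=[];C=[];N=[]
for n in ["scene","side"]:
    c=capture(n); u,v,p=cloud(c); P.append(p);C.append(c["color"][v,u]);N.append(p*0+(n=="side"))
P=np.vstack(P);C=np.vstack(C);S=np.vstack(N)[:,0]
m=(P[:,0]>380)&(P[:,0]<720)&(P[:,1]>-420)&(P[:,1]<0)&(P[:,2]>-10)&(P[:,2]<300);P=P[m];C=C[m];S=S[m]
np.savez("cl.npz",P=P,C=C,S=S)
def fit(c0,rad,tol=3,hgt=15):
    q=P[(np.linalg.norm(P[:,:2]-c0[:2],axis=1)<rad)&(abs(P[:,2]-c0[2])<hgt)]
    for _ in range(12):
        A=np.c_[q[:,:2],np.ones(len(q))]; k=np.linalg.lstsq(A,q[:,2],rcond=None)[0]
        e=abs(A@k-q[:,2]); q=q[e<max(tol,2*np.median(e))] 
    n=np.array([-k[0],-k[1],1]);return n/np.linalg.norm(n),k,len(q)
for nm,c0,r in [("tile",(507,-136,99),35),("bed",(530,-260,75),30)]:
    print(nm,[np.round(x,3) for x in fit(np.array(c0),r,2,30)])
im=np.zeros((600,640,3),np.uint8); hm=np.zeros((600,640))
o=np.argsort(P[:,2])
for p,cc in zip(P[o],C[o]):
    # picture: columns = -world y (robot right to the right), rows = -x ; 1.6px/mm
    a=int((0-p[1])*1.5); b=int((720-p[0])*1.7)
    if 0<=a<640 and 0<=b<598: im[b:b+3,a:a+3]=cc[::-1]
for g in range(400,720,50): cv2.putText(im,str(g),(0,int((720-g)*1.7)),0,.4,(0,255,0))
for g in range(0,420,50): cv2.putText(im,str(-g),(int(g*1.5),595),0,.4,(0,255,0))
cv2.imwrite("pics/top0.png",im)
E
python3 m.py
```

```text
tile [array([-0.242,  0.021,  0.97 ]), array([ 2.5000e-01, -2.2000e-02, -3.0436e+01]), np.int64(1317)]
bed [array([-0.242, -0.332,  0.912]), array([ 0.266,  0.364, 30.891]), np.int64(349)]
```

View pics/top0.png

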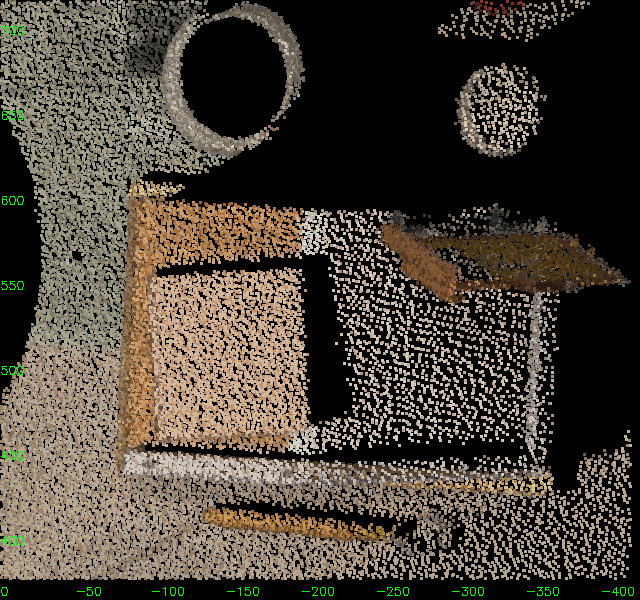

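```bash
cat > fit.py <<'E'
from h import *
from scipy.optimize import least_squares
d=np.load("cl.npz"); P,C,S=d["P"],d["C"],d["S"]
RX=lambda a:R.from_euler("x",a,degrees=True).as_matrix()
def frames(p):
    L=R.from_euler("z",p[0]).as_matrix()@R.from_euler("y",-14,degrees=True).as_matrix()
    o=np.array(p[1:4]); B=L@RX(20); return L,o,B,o-150*B[:,1]
def box(q,lo,hi):
    lo,hi=np.array(lo),np.array(hi); e=abs(q-(lo+hi)/2)-(hi-lo)/2
    return np.linalg.norm(np.maximum(e,0),axis=1)+np.minimum(e.max(1),0)
def sdf(p,P):
    L,o,B,b=frames(p); ql=(P-o)@L; qb=(P-b)@B
    c,s=np.cos(p[6]),np.sin(p[6]); t=ql-[p[4],p[5],0]; t=np.c_[c*t[:,0]+s*t[:,1],-s*t[:,0]+c*t[:,1],t[:,2]]
    return np.min([box(ql,(-14,0,-15),(150,125,0)),box(ql,(-14,0,-15),(0,125,10)),box(t,(-50,-50,-3),(50,50,12)),
      box(qb,(-14,-14,-15),(150,150,0)),box(qb,(-14,-14,-15),(0,150,10)),box(qb,(-14,-14,-15),(150,0,10))],axis=0),ql,qb
p=np.array([-.06,450,-200,80,60,55,.05])
for it in range(4):
    s,ql,qb=sdf(p,P)
    k=(abs(s)<[25,15,8,6][it])&(ql[:,2]>-40)&(qb[:,0]<115)&(ql[:,0]<165)
    k&=(ql[:,1]>-5)&(ql[:,2]>-12)|(qb[:,2]>-12)&(ql[:,1]<=-5)&(qb[:,2]<20)&(qb[:,0]<100)
    r=least_squares(lambda x:sdf(x,P[k])[0],p,loss="soft_l1",f_scale=1.5,x_scale=[.02,5,5,5,5,5,.05]); p=r.x
    print(k.sum(),np.round(p,3),np.median(abs(r.fun)))
np.save("p.npy",p); L,o,B,b=frames(p)
H=b+B@[140,54.5,16.5]; print("bed",b.round(1),"hinge",H.round(1),"stand z min",b[2])
t=o+L@[p[4],p[5],0]; print("tile centre",t.round(1))
# frame angle
q=(P-H)@B; m=(abs(q[:,1])<64)&(q[:,2]>40)&(abs(q[:,0])<150)
a=np.arctan2(q[m,2],-q[m,0]); print("frame",m.sum(),np.percentile(a,[5,25,50,75,95]).round(3),np.linalg.norm(q[m][:,[0,2]],axis=1).max())
E
python3 fit.py
```

```text
7987 [-5.40000e-02  4.51251e+02 -2.09514e+02  7.40090e+01  6.27890e+01
  5.97030e+01  1.13000e-01] 0.5155949342057866
8272 [-5.40000e-02  4.51302e+02 -2.09582e+02  7.40200e+01  6.27480e+01
  5.97540e+01  1.13000e-01] 0.5090713481738263
8274 [-5.40000e-02  4.51302e+02 -2.09582e+02  7.40200e+01  6.27480e+01
  5.97530e+01  1.13000e-01] 0.5090253338100608
8273 [-5.40000e-02  4.51302e+02 -2.09585e+02  7.40200e+01  6.27480e+01
  5.97570e+01  1.13000e-01] 0.5091710516603545
bed [ 456.1 -351.    24.2] hinge [ 585.9 -312.4   91.2] stand z min 24.240646424422017
tile centre [ 515.3 -153.2   89.2]
frame 2814 [1.44  1.55  1.582 1.596 1.664] 175.96248560862915
```

```bash
cat > go.py <<'E'
from h import *
from fit import frames
import json
E
sed -i 's/^d=np.load/if 1:\n  pass\nd=np.load/' fit.py
cat > go.py <<'E'
from h import *
p=np.load("p.npy")
L=R.from_euler("z",p[0]).as_matrix()@R.from_euler("y",-14,degrees=True).as_matrix(); o=p[1:4]
B=L@R.from_euler("x",20,degrees=True).as_matrix(); b=o-150*B[:,1]; H=b+B@[140,54.5,16.5]
def state():
    s=sense(); return np.array(s["eef_pos"]),R.from_quat(np.roll(s["ee_rot"],-1)),s
def rows(pos,rot,n,start=None):
    P0,R0=start or state()[:2]; rv=(R0.inv()*rot).as_rotvec()/n
    for i in range(n):
        t=R0.inv().apply((pos-P0)/n); print(",".join(f'"{k}":{x:.3f}' for k,x in zip(["tx","ty","tz","ax","ay","az"],[*t.round(1),*rv])))
        R0=R0*R.from_rotvec(rv)
TL=R.from_matrix(np.c_[L[:,1],L[:,0],-L[:,2]])
E
python3 - <<'E'
from go import *
g=o+L@[60,150,80]; print(g, state()[0]); rows(g,TL,10)
E
```

```text
[498.20711436 -61.90178943 166.15872077] [ 130.27293989 -508.59353017  231.31241149]
"tx":46.700,"ty":-34.100,"tz":6.500,"ax":-0.021,"ay":0.015,"az":-0.126
"tx":50.600,"ty":-28.100,"tz":6.600,"ax":-0.021,"ay":0.015,"az":-0.126
"tx":53.600,"ty":-21.700,"tz":6.900,"ax":-0.021,"ay":0.015,"az":-0.126
"tx":55.800,"ty":-15.000,"tz":7.400,"ax":-0.021,"ay":0.015,"az":-0.126
"tx":57.100,"ty":-8.000,"tz":8.000,"ax":-0.021,"ay":0.015,"az":-0.126
"tx":57.600,"ty":-1.000,"tz":8.800,"ax":-0.021,"ay":0.015,"az":-0.126
"tx":57.100,"ty":6.100,"tz":9.700,"ax":-0.021,"ay":0.015,"az":-0.126
"tx":55.700,"ty":13.000,"tz":10.800,"ax":-0.021,"ay":0.015,"az":-0.126
"tx":53.500,"ty":19.600,"tz":12.000,"ax":-0.021,"ay":0.015,"az":-0.126
"tx":50.400,"ty":25.900,"tz":13.300,"ax":-0.021,"ay":0.015,"az":-0.126
```

```bash
python3 -m jog '[{"tx":46.7,"ty":-34.1,"tz":6.5,"ax":-0.021,"ay":0.015,"az":-0.126,"jaw":0},{"tx":50.6,"ty":-28.1,"tz":6.6,"ax":-0.021,"ay":0.015,"az":-0.126,"jaw":0},{"tx":53.6,"ty":-21.7,"tz":6.9,"ax":-0.021,"ay":0.015,"az":-0.126,"jaw":0},{"tx":55.8,"ty":-15,"tz":7.4,"ax":-0.021,"ay":0.015,"az":-0.126,"jaw":0},{"tx":57.1,"ty":-8,"tz":8,"ax":-0.021,"ay":0.015,"az":-0.126,"jaw":0}]' 
python3 -m jog '[{"tx":57.6,"ty":-1,"tz":8.8,"ax":-0.021,"ay":0.015,"az":-0.126,"jaw":0},{"tx":57.1,"ty":6.1,"tz":9.7,"ax":-0.021,"ay":0.015,"az":-0.126,"jaw":0},{"tx":55.7,"ty":13,"tz":10.8,"ax":-0.021,"ay":0.015,"az":-0.126,"jaw":0},{"tx":53.5,"ty":19.6,"tz":12,"ax":-0.021,"ay":0.015,"az":-0.126,"jaw":0},{"tx":50.4,"ty":25.9,"tz":13.3,"ax":-0.021,"ay":0.015,"az":-0.126,"jaw":0}]'
python3 - <<'E'
from go import *
g=o+L@[60,150,80]; rows(g,TL,3)
E
```

```text
time_s: 1.72
eef_pos: [315.1, -283.8, 198.5]
ee_rot: [0.047, 0.902, 0.427, 0.043]
force: [0.7, -0.4, 0.1]
grip_width: 0.5
grip_force: 0.0
time_s: 2.35
eef_pos: [499.2, -60.3, 165.0]
ee_rot: [0.089, 0.719, 0.684, 0.082]
force: [-0.0, -0.8, 0.8]
grip_width: 0.498
grip_force: 0.0
"tx":-0.500,"ty":-0.200,"tz":-0.400,"ax":-0.001,"ay":0.001,"az":0.002
"tx":-0.500,"ty":-0.200,"tz":-0.400,"ax":-0.001,"ay":0.001,"az":0.002
"tx":-0.500,"ty":-0.200,"tz":-0.400,"ax":-0.001,"ay":0.001,"az":0.002
```

```bash
python3 -m jog '[{"tx":-1.5,"ty":-0.5,"tz":30},{"tz":30},{"tz":16},{"tz":0}]'
python3 - <<'E'
from go import *
P0,R0,s=state(); print("ledge coords",(L.T@(P0-o)).round(1), (R0.inv()*TL).as_rotvec().round(3))
c=capture("side"); cv2.imwrite("pics/side1.png",cv2.resize(c["color"][150:310,180:400,::-1],None,fx=3,fy=3))
E
```

```text
ledge coords [ 60.6 151.6  78.7] [-0.002  0.003  0.005]schema error: expected keys tx, ty, tz, ax, ay, az, jaw
```

View pics/side1.png

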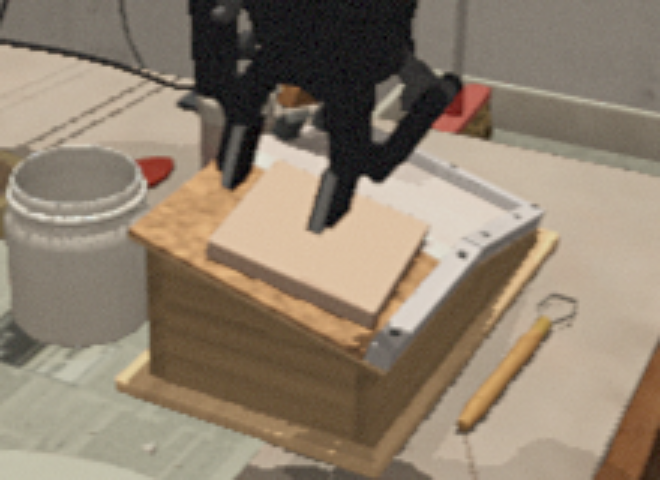

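The picture shows the gripper still hovering at lz ≈ 79, because the move was refused: every row needs all the keys. The tile is undisturbed.

```bash
python3 -m jog '[{"tx":-1.5,"ty":-0.5,"tz":30,"ax":0,"ay":0,"az":0.005,"jaw":0},{"tx":0,"ty":0,"tz":30,"ax":0,"ay":0,"az":0,"jaw":0},{"tx":0,"ty":0,"tz":16,"ax":0,"ay":0,"az":0,"jaw":0},{"tx":0,"ty":0,"tz":0,"ax":0,"ay":0,"az":0,"jaw":0}]'
python3 -c "
from go import *
P0,R0,s=state(); print('ledge coords',(L.T@(P0-o)).round(1))"
python3 -m jog '[{"tx":-8,"ty":0,"tz":0,"ax":0,"ay":0,"az":0,"jaw":0},{"tx":-8,"ty":0,"tz":0,"ax":0,"ay":0,"az":0,"jaw":0},{"tx":-8,"ty":0,"tz":0,"ax":0,"ay":0,"az":0,"jaw":0},{"tx":-6,"ty":0,"tz":0,"ax":0,"ay":0,"az":0,"jaw":0},{"tx":-6,"ty":0,"tz":0,"ax":0,"ay":0,"az":0,"jaw":0}]'
python3 - <<'E'
from go import *
P0,R0,s=state(); print("ledge coords",(L.T@(P0-o)).round(1))
c=capture("side"); cv2.imwrite("pics/side2.png",cv2.resize(c["color"][150:310,180:400,::-1],None,fx=3,fy=3))
E
```

```text
time_s: 2.9
eef_pos: [515.4, -64.7, 90.5]
ee_rot: [0.087, 0.722, 0.681, 0.082]
force: [-0.0, 0.7, -0.6]
grip_width: 0.498
grip_force: 0.0
ledge coords [ 58.5 148.1   2.4]
time_s: 3.52
eef_pos: [513.5, -101.1, 91.2]
ee_rot: [0.088, 0.722, 0.681, 0.082]
force: [0.3, 1.4, 0.2]
grip_width: 0.504
grip_force: 0.8
ledge coords [ 58.7 111.7   3.1]
```

View pics/side2.png

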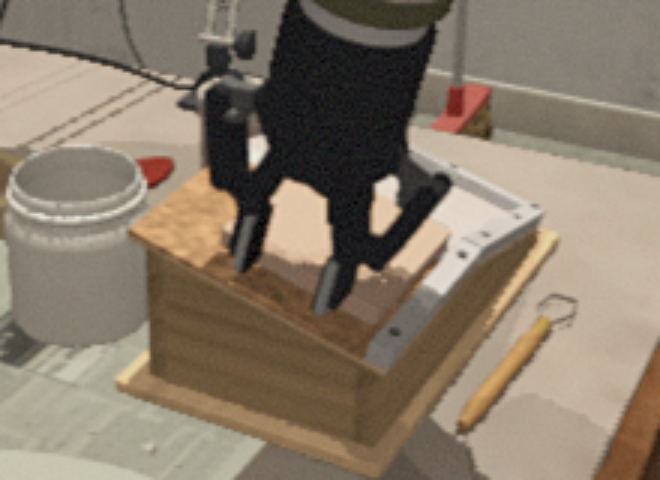

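The fingers are on the cork behind the tile (tips near 240,265 and 325,305), and the tile has already moved a little. I'll keep pushing.

```bash
python3 -m jog '[{"tx":-6,"ty":0,"tz":0.3,"ax":0,"ay":0,"az":0,"jaw":0},{"tx":-6,"ty":0,"tz":0,"ax":0,"ay":0,"az":0,"jaw":0},{"tx":-6,"ty":0,"tz":0,"ax":0,"ay":0,"az":0,"jaw":0},{"tx":-6,"ty":0,"tz":0,"ax":0,"ay":0,"az":0,"jaw":0},{"tx":-6,"ty":0,"tz":0,"ax":0,"ay":0,"az":0,"jaw":0}]'
python3 - <<'E'
from go import *
P0,R0,s=state(); print("ledge coords",(L.T@(P0-o)).round(1))
c=capture("scene"); a=c["color"][160:280,200:380,::-1]; c=capture("side"); d=c["color"][160:280,200:380,::-1]
cv2.imwrite("pics/both3.png",cv2.resize(np.hstack([a,d]),None,fx=2.2,fy=2.2))
E
```

```text
time_s: 4.2
eef_pos: [511.8, -131.1, 90.9]
ee_rot: [0.088, 0.722, 0.681, 0.082]
force: [-0.2, 0.4, -0.1]
grip_width: 0.501
grip_force: 0.3
ledge coords [58.6 81.7  2.8]
```

View pics/both3.png

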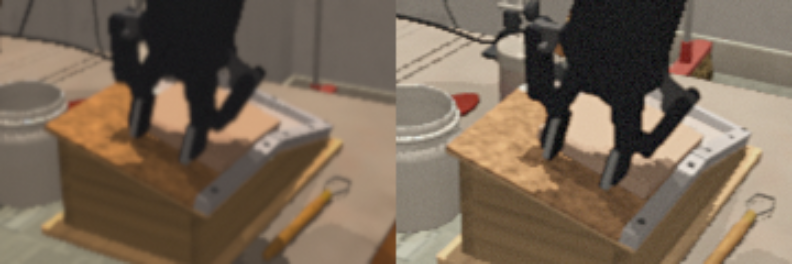

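Both views show the tile squared up and moving towards the brow, clear of the rail. I'll push on past the tipping point in smaller steps.

```bash
python3 -m jog '[{"tx":-5,"ty":0,"tz":0,"ax":0,"ay":0,"az":0,"jaw":0},{"tx":-5,"ty":0,"tz":0,"ax":0,"ay":0,"az":0,"jaw":0},{"tx":-5,"ty":0,"tz":0,"ax":0,"ay":0,"az":0,"jaw":0},{"tx":-5,"ty":0,"tz":0,"ax":0,"ay":0,"az":0,"jaw":0},{"tx":-4,"ty":0,"tz":0,"ax":0,"ay":0,"az":0,"jaw":0}]'
cat > tl.py <<'E'
from go import *
P0,R0,s=state(); print("TCP ledge",(L.T@(P0-o)).round(1),"bed",(B.T@(P0-b)).round(1),"t",s["time_s"])
for n in ["scene","side"]:
    c=capture(n); u,v,P=cloud(c); r=find_in("tile",n)[:1]; print(n,[(np.round(x["centre"]),round(x["conf"],2)) for x in r])
    C=c["color"][v,u].astype(int)
    q=(P-b)@B; l=(P-o)@L
    m=(q[:,0]>3)&(q[:,0]<130)&(q[:,1]>3)&(q[:,1]<150)&(q[:,2]>8)&(q[:,2]<16)&(C[:,0]-C[:,2]>25)&(C[:,0]>120)
    if m.sum()>50: print(" on bed",m.sum(),"x",np.percentile(q[m,0],[1,50,99]).round(1),"y",np.percentile(q[m,1],[1,50,99]).round(1),"z",np.median(q[m,2]).round(1), cv2.minAreaRect(q[m,:2].astype(np.float32)))
    m=(l[:,0]>3)&(l[:,0]<130)&(l[:,1]>-60)&(l[:,1]<125)&(l[:,2]>9)&(l[:,2]<15)&(C[:,0]-C[:,2]>25)&(C[:,0]>120)
    if m.sum()>50: print(" on ledge",m.sum(),"x",np.percentile(l[m,0],[1,50,99]).round(1),"y",np.percentile(l[m,1],[1,50,99]).round(1))
E
python3 tl.py
```

```text
time_s: 4.92
eef_pos: [510.4, -155.0, 90.9]
ee_rot: [0.088, 0.722, 0.681, 0.082]
force: [-0.0, 0.2, 0.4]
grip_width: 0.501
grip_force: 0.2
TCP ledge [58.5 57.7  2.8] bed [ 58.5 205.2 -17.1] t 4.925
scene [(array([304., 214.]), 0.81)]
 on bed 78 x [ 4.3 29.6 99.6] y [136.8 145.  149.7] z 14.2 ((51.9604377746582, 143.8546142578125), (13.191802978515625, 96.70467376708984), 88.65707397460938)
 on ledge 556 x [ 3.7 56.3 98.8] y [-51.2  -0.5  43.4]
side [(array([298., 222.]), 0.68)]
 on bed 218 x [ 3.6 69.7 98.1] y [ 98.7 128.2 149.3] z 13.8 ((51.125343322753906, 123.52568054199219), (95.52852630615234, 52.575809478759766), 0.08186204731464386)
 on ledge 170 x [ 3.7 64.3 97.4] y [-13.7   2.5  44.5]
```

```bash
python3 -m jog '[{"tx":-5,"ty":0,"tz":0,"ax":0,"ay":0,"az":0,"jaw":0},{"tx":-5,"ty":0,"tz":0,"ax":0,"ay":0,"az":0,"jaw":0},{"tx":0,"ty":0,"tz":0,"ax":0,"ay":0,"az":0,"jaw":0},{"tx":0,"ty":0,"tz":0,"ax":0,"ay":0,"az":0,"jaw":0},{"tx":0,"ty":0,"tz":0,"ax":0,"ay":0,"az":0,"jaw":0}]'
python3 tl.py
```

```text
time_s: 5.75
eef_pos: [509.8, -164.4, 90.9]
ee_rot: [0.088, 0.722, 0.681, 0.082]
force: [0.2, -0.3, -0.7]
grip_width: 0.504
grip_force: 0.0
TCP ledge [58.4 48.2  2.9] bed [ 58.4 196.3 -13.8] t 5.75
scene [(array([322., 211.]), 0.64)]
 on bed 249 x [ 3.5 29.2 97.7] y [  5.3  58.9 101.4] z 12.0 ((50.713321685791016, 52.80229949951172), (98.48963928222656, 95.85893249511719), 89.53185272216797)
side [(array([333., 217.]), 0.83)]
 on bed 311 x [ 3.4 25.5 97.7] y [  5.1  63.8 103.6] z 11.8 ((51.1119384765625, 54.160160064697266), (96.03147888183594, 99.95404815673828), 0.04584936052560806)
```

```bash
cat >> go.py <<'E'
TB=R.from_matrix(np.c_[B[:,1],B[:,0],-B[:,2]])
E
python3 - <<'E'
from go import *
W1=b+B@[70,215,130]; W2=b+B@[190,185,162]; W3=b+B@[188,54.5,160]
print(W1,W2,W3); rows(W1,TB,4); print(); rows(W2,TB,3,(W1,TB)); print(); rows(W3,TB,3,(W2,TB))
E
```

```text
[ 485.14009641 -194.77271516  231.05659146] [ 594.50761799 -239.87829164  279.30834991] [ 597.2225287  -362.14901889  233.69312747]
"tx":-8.000,"ty":2.800,"tz":-35.400,"ax":-0.001,"ay":0.088,"az":-0.001
"tx":-4.900,"ty":2.800,"tz":-35.900,"ax":-0.001,"ay":0.088,"az":-0.001
"tx":-1.700,"ty":2.800,"tz":-36.200,"ax":-0.001,"ay":0.088,"az":-0.001
"tx":1.500,"ty":2.900,"tz":-36.200,"ax":-0.001,"ay":0.088,"az":-0.001

"tx":-10.000,"ty":40.000,"tz":-10.700,"ax":0.000,"ay":0.000,"az":0.000
"tx":-10.000,"ty":40.000,"tz":-10.700,"ax":0.000,"ay":0.000,"az":0.000
"tx":-10.000,"ty":40.000,"tz":-10.700,"ax":0.000,"ay":0.000,"az":0.000

"tx":-43.500,"ty":-0.700,"tz":0.700,"ax":0.000,"ay":0.000,"az":0.000
"tx":-43.500,"ty":-0.700,"tz":0.700,"ax":0.000,"ay":0.000,"az":0.000
"tx":-43.500,"ty":-0.700,"tz":0.700,"ax":0.000,"ay":0.000,"az":0.000
```

```bash
python3 -m jog '[{"tx":-6,"ty":3,"tz":-36,"ax":0,"ay":0.088,"az":0,"jaw":0},{"tx":-5,"ty":3,"tz":-36,"ax":0,"ay":0.088,"az":0,"jaw":1},{"tx":-2,"ty":3,"tz":-36,"ax":0,"ay":0.088,"az":0,"jaw":1},{"tx":0,"ty":3,"tz":-36,"ax":0,"ay":0.088,"az":0,"jaw":1}]'
python3 -m jog '[{"tx":-10,"ty":40,"tz":-11,"ax":0,"ay":0,"az":0,"jaw":1},{"tx":-10,"ty":40,"tz":-11,"ax":0,"ay":0,"az":0,"jaw":1},{"tx":-10,"ty":40,"tz":-10,"ax":0,"ay":0,"az":0,"jaw":1},{"tx":0,"ty":0,"tz":0,"ax":0,"ay":0,"az":0,"jaw":1}]'
python3 tl.py
python3 - <<'E'
from go import *
P0,R0,s=state(); print((R0.inv()*TB).as_rotvec().round(3), s["grip_width"], s["joints"].round(2))
for n in ["scene","side"]:
    c=capture(n); u,v,P=cloud(c); q=(P-H)@B; m=(abs(q[:,1])<64)&(q[:,2]>40)&(q[:,2]<178)&(q[:,0]>-120)&(q[:,0]<20)
    a=np.arctan2(q[m,2],-q[m,0]); print(m.sum(),np.percentile(a,[5,25,50,75,95]).round(3))
    im=c["color"][60:290,200:400,::-1]; cv2.imwrite(f"pics/{n}4.png",im)
cv2.imwrite("pics/b4.png",cv2.resize(np.hstack([cv2.imread("pics/scene4.png"),cv2.imread("pics/side4.png")]),None,fx=2,fy=2))
E
```

```text
time_s: 6.45
eef_pos: [485.6, -194.9, 232.5]
ee_rot: [-0.033, 0.696, 0.686, 0.208]
force: [0.6, 0.4, 0.5]
grip_width: 0.001
grip_force: 0.0
time_s: 6.95
eef_pos: [596.6, -240.9, 278.8]
ee_rot: [-0.032, 0.696, 0.686, 0.207]
force: [-0.4, 0.4, 0.0]
grip_width: 0.001
grip_force: 0.0
TCP ledge [192.  -23.4 163.1] bed [192.  183.8 161.3] t 6.95
scene [(array([210., 227.]), 0.69)]
 on bed 123 x [ 5.3 34.4 68.6] y [  3.8  90.5 102. ] z 11.9 ((47.581199645996094, 53.308956146240234), (89.43346405029297, 99.90387725830078), 2.7092247009277344)
side [(array([324., 214.]), 0.7)]
 on bed 420 x [ 4.2 39.6 96.8] y [  4.   59.3 103.1] z 11.8 ((50.780723571777344, 53.29283905029297), (95.03243255615234, 101.27238464355469), 0.5220276117324829)
[-0.002 -0.001 -0.005] -0.00487465938338951 [-0.73  0.52  1.13  0.42  1.54 -0.74]
1385 [1.454 1.56  1.587 1.599 1.664]
1417 [1.433 1.539 1.577 1.592 1.658]
```

View pics/b4.png

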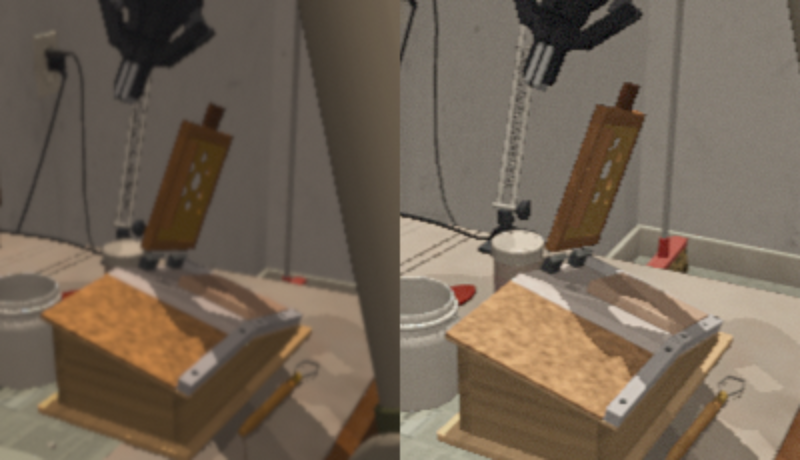

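The tile now lies on the bed and the gripper is up left of the frame, with the frame still open at about 1.58. I'll check the tile's seating with a joint fit.

```bash
cat > fit2.py <<'E'
from h import *
from scipy.optimize import least_squares
from go import p as p0
P=[]
for n in ["scene","side","scene","side","side","side"]:
    c=capture(n); P.append(cloud(c)[2])
P=np.vstack(P)
def box(q,lo,hi):
    lo,hi=np.array(lo),np.array(hi); e=abs(q-(lo+hi)/2)-(hi-lo)/2
    return np.linalg.norm(np.maximum(e,0),axis=1)+np.minimum(e.max(1),0)
def sdf(p,P):
    L=R.from_euler("z",p[0]).as_matrix()@R.from_euler("y",-14,degrees=True).as_matrix(); o=p[1:4]
    B=L@R.from_euler("x",20,degrees=True).as_matrix(); b=o-150*B[:,1]
    ql=(P-o)@L; qb=(P-b)@B; c,s=np.cos(p[6]),np.sin(p[6]); t=qb-[p[4],p[5],0]; t=np.c_[c*t[:,0]+s*t[:,1],-s*t[:,0]+c*t[:,1],t[:,2]]
    return np.min([box(ql,(-14,0,-15),(150,125,0)),box(ql,(-14,0,-15),(0,125,10)),box(t,(-50,-50,-3),(50,50,12)),
      box(qb,(-14,-14,-15),(150,150,0)),box(qb,(-14,-14,-15),(0,150,10)),box(qb,(-14,-14,-15),(150,0,10))],axis=0),ql,qb
p=np.r_[p0[:4],50,51,0]
for tol in [8,6,5]:
    s,ql,qb=sdf(p,P); k=(abs(s)<tol)&(ql[:,0]<155)&(ql[:,2]>-12)&(ql[:,1]>-2)|(abs(s)<tol)&(qb[:,2]>-12)&(qb[:,2]<16)&(qb[:,0]<115)&(ql[:,1]<-2)
    r=least_squares(lambda x:sdf(x,P[k])[0],p,loss="soft_l1",f_scale=1,x_scale=[.02,5,5,5,5,5,.05]); p=r.x; print(k.sum(),p.round(3),np.median(abs(r.fun)))
E
python3 fit2.py
```

```text
34318 [-5.50000e-02  4.50870e+02 -2.09354e+02  7.39520e+01  5.02450e+01
  4.98470e+01 -1.00000e-03] 0.5258577852735771
34265 [-5.50000e-02  4.50889e+02 -2.09376e+02  7.39550e+01  5.02010e+01
  4.98570e+01 -2.00000e-03] 0.5258035030332096
34242 [-5.50000e-02  4.50906e+02 -2.09394e+02  7.39570e+01  5.01660e+01
  4.98670e+01 -2.00000e-03] 0.5252228033072219
```

The fit puts the tile fully home at bed (50.2, 49.9). Next I'll move behind the frame and work out the sweep.

```bash
python3 -m jog '[{"tx":-43,"ty":0,"tz":1,"ax":0,"ay":0,"az":-0.005,"jaw":1},{"tx":-43,"ty":0,"tz":1,"ax":0,"ay":0,"az":0,"jaw":1},{"tx":-43,"ty":0,"tz":1,"ax":0,"ay":0,"az":0,"jaw":1},{"tx":0,"ty":0,"tz":0,"ax":0,"ay":0,"az":0,"jaw":1}]'
python3 - <<'E'
from go import *
P0,R0,s=state(); q=B.T@(P0-H); print("rel hinge",q.round(1),(R0.inv()*TB).as_rotvec().round(3),s["joints"].round(2),s["time_s"])
for th in np.linspace(1.6,0,17):
    n=np.array([-142*np.cos(th)+9*np.sin(th)+14*np.sin(th),0,142*np.sin(th)+9*np.cos(th)])
    d=n-q; print(round(th,2),"tx %.1f ty %.1f tz %.1f"%(d[1],d[0],-d[2])); q=n
E
```

```text
time_s: 8.05
eef_pos: [599.0, -363.2, 230.6]
ee_rot: [-0.033, 0.696, 0.687, 0.207]
force: [0.1, 0.5, -0.5]
grip_width: -0.001
grip_force: 0.0
rel hinge [ 49.   -2.1 140.6] [-0.003 -0.001 -0.004] [-0.86  0.74  0.89  0.41  1.61 -0.85] 8.05
1.6 tx 2.1 ty -21.9 tz -1.1
1.5 tx 0.0 ty -14.2 tz -0.6
1.4 tx 0.0 ty -14.4 tz 0.8
1.3 tx 0.0 ty -14.4 tz 2.2
1.2 tx 0.0 ty -14.2 tz 3.6
1.1 tx 0.0 ty -13.9 tz 5.0
1.0 tx 0.0 ty -13.5 tz 6.3
0.9 tx 0.0 ty -12.9 tz 7.5
0.8 tx 0.0 ty -12.2 tz 8.7
0.7 tx 0.0 ty -11.4 tz 9.8
0.6 tx 0.0 ty -10.4 tz 10.8
0.5 tx 0.0 ty -9.4 tz 11.6
0.4 tx 0.0 ty -8.2 tz 12.4
0.3 tx 0.0 ty -7.0 tz 13.0
0.2 tx 0.0 ty -5.7 tz 13.5
0.1 tx 0.0 ty -4.4 tz 13.9
0.0 tx 0.0 ty -3.0 tz 14.1
```

```bash
python3 -m jog '[{"tx":2,"ty":-11,"tz":-1,"ax":0,"ay":0,"az":0,"jaw":1},{"tx":0,"ty":-11,"tz":0,"ax":0,"ay":0,"az":0,"jaw":1},{"tx":0,"ty":-14,"tz":-1,"ax":0,"ay":0,"az":0,"jaw":1},{"tx":0,"ty":-14,"tz":1,"ax":0,"ay":0,"az":0,"jaw":1},{"tx":0,"ty":-14,"tz":2,"ax":0,"ay":0,"az":0,"jaw":1}]'
cat > fr.py <<'E'
from go import *
P0,R0,s=state(); print("rel hinge",(B.T@(P0-H)).round(1),s["time_s"])
for n in ["scene","side"]:
    c=capture(n); u,v,P=cloud(c); C=c["color"][v,u].astype(int); q=(P-H)@B; r=np.hypot(q[:,0],q[:,2]); m=(abs(q[:,1])<60)&(q[:,2]>-4)&(r>60)&(r<180)&(q[:,0]<40)&(C[:,0]-C[:,2]>25)
    m&=~((q[:,2]<5)&(q[:,0]>-120))
    a=np.arctan2(q[m,2],-q[m,0]); print(n,m.sum(),np.percentile(a,[5,25,50,75,95]).round(3))
E
python3 fr.py
```

```text
time_s: 8.68
eef_pos: [538.1, -354.7, 218.6]
ee_rot: [-0.031, 0.695, 0.688, 0.207]
force: [-0.3, -0.6, 0.1]
grip_width: -0.006
grip_force: 0.6
rel hinge [-13.3   4.  141.8] 8.675
scene 806 [1.196 1.299 1.321 1.329 1.369]
side 744 [1.166 1.275 1.304 1.314 1.364]
```

```bash
python3 -m jog '[{"tx":-1,"ty":-14,"tz":4,"ax":0,"ay":0,"az":0,"jaw":1},{"tx":-1,"ty":-14,"tz":5,"ax":0,"ay":0,"az":0,"jaw":1},{"tx":-1,"ty":-13.5,"tz":6,"ax":0,"ay":0,"az":0,"jaw":1},{"tx":-1,"ty":-13,"tz":7.5,"ax":0,"ay":0,"az":0,"jaw":1},{"tx":0,"ty":-12,"tz":9,"ax":0,"ay":0,"az":0,"jaw":1}]'
python3 fr.py
python3 -m jog '[{"tx":0,"ty":-11.5,"tz":10,"ax":0,"ay":0,"az":0,"jaw":1},{"tx":0,"ty":-10.5,"tz":11,"ax":0,"ay":0,"az":0,"jaw":1},{"tx":0,"ty":-9.5,"tz":11.5,"ax":0,"ay":0,"az":0,"jaw":1},{"tx":0,"ty":-8,"tz":12.5,"ax":0,"ay":0,"az":0,"jaw":1},{"tx":0,"ty":-7,"tz":13,"ax":0,"ay":0,"az":0,"jaw":1}]'
python3 fr.py
```

```text
time_s: 9.4
eef_pos: [481.8, -345.2, 172.2]
ee_rot: [-0.031, 0.695, 0.688, 0.207]
force: [0.2, -0.7, 1.6]
grip_width: 0.002
grip_force: 0.5
rel hinge [-79.6  -0.7 110.2] 9.4
scene 499 [0.67  0.766 0.815 0.823 0.88 ]
side 369 [0.627 0.728 0.793 0.819 0.857]
time_s: 10.12
eef_pos: [450.4, -323.6, 106.8]
ee_rot: [-0.032, 0.695, 0.688, 0.207]
force: [0.8, -0.5, 0.3]
grip_width: -0.002
grip_force: 0.4
rel hinge [-126.9   -1.1   51.2] 10.125
scene 341 [0.15  0.221 0.302 0.362 0.398]
side 575 [0.135 0.23  0.306 0.342 0.386]
```

```bash
python3 -m jog '[{"tx":0,"ty":-5.5,"tz":12,"ax":0,"ay":0,"az":0,"jaw":1},{"tx":0,"ty":-4.5,"tz":12,"ax":0,"ay":0,"az":0,"jaw":1},{"tx":0,"ty":-3,"tz":9,"ax":0,"ay":0,"az":0,"jaw":1},{"tx":0,"ty":0,"tz":5,"ax":0,"ay":0,"az":0,"jaw":1},{"tx":0,"ty":0,"tz":2,"ax":0,"ay":0,"az":0,"jaw":1}]'
python3 fr.py
python3 -m jog '[{"tx":0,"ty":0,"tz":1.5,"ax":0,"ay":0,"az":0,"jaw":1},{"tx":0,"ty":0,"tz":1,"ax":0,"ay":0,"az":0,"jaw":1}]'
python3 -c "
from go import *
P0,R0,s=state(); print((B.T@(P0-H)).round(1),B.T@s['force'])"
```

```text
time_s: 10.85
eef_pos: [447.7, -309.9, 67.7]
ee_rot: [-0.032, 0.695, 0.688, 0.207]
force: [-0.5, 0.2, 0.2]
grip_width: 0.002
grip_force: 0.3
rel hinge [-139.8   -1.1   11.6] 10.85
scene 276 [0.029 0.059 0.078 0.098 0.145]
side 403 [0.007 0.051 0.075 0.095 0.145]
time_s: 11.2
eef_pos: [448.3, -309.4, 65.7]
ee_rot: [-0.032, 0.695, 0.688, 0.207]
force: [-1.5, -0.6, 0.6]
grip_width: 0.001
grip_force: 0.3
[-139.7   -1.2    9.5] [-1.32002777 -0.35592714  1.11277573]
```

```bash
for i in 1 2 3; do python3 -m jog '[{"tx":0,"ty":0,"tz":0.7,"ax":0,"ay":0,"az":0,"jaw":1},{"tx":0,"ty":0,"tz":0,"ax":0,"ay":0,"az":0,"jaw":1}]' >/dev/null
python3 -c "
from go import *
P0,R0,s=state(); print((B.T@(P0-H)).round(1),(B.T@s['force']).round(1))"; done
```

```text
[-139.7   -1.2    8.7] [0.2 0.3 1.2]
[-139.7   -1.2    8.6] [-1.9  1.   6.8]
[-139.7   -1.2    8.5] [-3.7  3.5 12.7]
```

There's a firm stop at Z ≈ 8.6 (9 expected), so the frame is shut. I'll back off and check.

```bash
python3 -m jog '[{"tx":0,"ty":0,"tz":-10,"ax":0,"ay":0,"az":0,"jaw":1},{"tx":0,"ty":0,"tz":-40,"ax":0,"ay":0,"az":0,"jaw":1},{"tx":0,"ty":-30,"tz":-50,"ax":0,"ay":0,"az":0,"jaw":1},{"tx":0,"ty":-30,"tz":-50,"ax":0,"ay":0,"az":0,"jaw":1},{"tx":0,"ty":0,"tz":0,"ax":0,"ay":0,"az":0,"jaw":1}]'
python3 - <<'E'
from go import *
ims=[]
for n in ["scene","side"]:
    c=capture(n); u,v,P=cloud(c); q=(P-H)@B
    m=(abs(q[:,1])<60)&(abs(q[:,2]-9)<12)
    for lo,hi in [(136,149),(60,125),(5,15)]:
        k=m&(-q[:,0]>lo)&(-q[:,0]<hi); print(n,lo,hi,k.sum(),np.percentile(q[k,2],[25,50,75]).round(1) if k.any() else "")
    for t in ["slip_jar","jar_plain","loop_tool"]:
        r=place_of(t,n)[:1]; print(t,[(np.round(a["centre"]),round(a["conf"],2)) for a in r])
    ims.append(c["color"][130:290,200:400,::-1])
cv2.imwrite("pics/b5.png",cv2.resize(np.hstack(ims),None,fx=2,fy=2))
E
```

```text
time_s: 12.58
eef_pos: [352.8, -356.8, 188.7]
ee_rot: [-0.029, 0.696, 0.687, 0.206]
force: [0.3, 0.6, -1.0]
grip_width: 0.001
grip_force: 0.0
scene 136 149 65 [8.8 9.  9.2]
scene 60 125 274 [-1.6  2.1  7.9]
scene 5 15 40 [ 8.9 10.1 10.6]
slip_jar [(array([218., 245.]), 0.82)]
jar_plain [(array([340., 260.]), 0.25)]
loop_tool [(array([342., 264.]), 0.57)]
side 136 149 91 [8.7 9.  9.2]
side 60 125 395 [-1.8  0.1  6.7]
side 5 15 48 [ 9.3 10.1 10.9]
slip_jar [(array([209., 255.]), 0.91)]
jar_plain [(array([257., 214.]), 0.57)]
loop_tool [(array([351., 274.]), 0.53)]
```

View pics/b5.png

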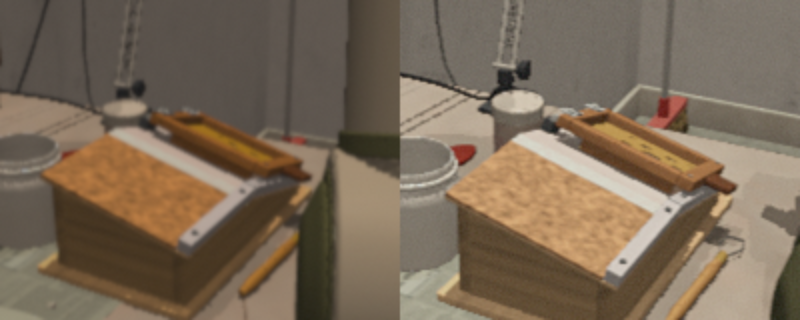

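The frame lies flat over the bed: the free bar's outer face reads 9.0 mm from the hinge axis, which is exactly shut. The jars and the loop tool haven't moved, and the robot is clear.

```bash
python3 -c "
from rig import finish_job
print(finish_job())"
```

```text
the job is handed in; nothing more can be done
None
```

The tile slid fully home in the corner of the bed, the stencil frame is fully shut over it, the jars and loop tool were left where they stood, and the job is handed in at about 13 s on the robot's clock.

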